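Seat the terminal markers along the strip

ROBOT

A 6-joint arm with a two-finger parallel gripper is mounted at the origin on the work surface. World frame = base frame: x ahead of the robot, y to its left, z up, the work surface at z = 0. Lengths are in mm, angles in degrees, forces in N, time in s.
With the tool pointing down it reaches from about 350 to 850 mm from the base axis. Payload 8.1 kg.
Tool frame: the origin (TCP) lies midway between the tips of the shut fingers; the grasp point (between the pads) lies 19 mm behind it; z points along the fingers, y is the direction in which the jaws open and shut (so a half turn about z gives the same grasp; the last joint's range is limited). The gripper opens to 85 mm and grips with 20 to 120 N. Pads are 22 mm wide; open, the fingers measure 114 mm over their backs; the gripper's body (76 mm by 85 mm) begins 54 mm behind the grasp point. The pads swing forward as they close: fully open they stand 13 mm farther back than shut.
Start: joints at [-69.752, 7.471, 85.268, -0, 87.261, -4.893], TCP at [254.932, -543.153, 231.292] pointing down, gripper open.
Joint ranges: [-169.43, 169.43], [-51.17, 129.36], [1.28, 143.12], [-76.62, 256.62], [0, 156.53], [-152.29, 152.29]. Speed limits (degrees/s): [136.94, 136.94, 159.86, 180, 180, 180].

INTERFACE

Orientations are given as [roll, pitch, yaw] about the fixed x, y, z axes, in that order (R = Rz(yaw) Ry(pitch) Rx(roll)).
In Python, from bench import telemetry, snapshot, camera_params, job gives the robot as it stands. The module is installed in compiled form; this text tells all that it offers.
- The arm moves only by the shell command python3 -m jog 'ROWS' [FORCE]. ROWS is JSON, a list that holds one entry, the list of rows, each a list of 7 numbers: the shift along the tool's x, y, z in units of 50 mm (1.0 is 50 mm), then the turn, a rotation vector about the tool's x, y, z in units of 2 pi rad (1.0 is 2 pi rad), then the opening, from 0 (shut) to 1 (fully open). In form: [[[dx, dy, dz, rx, ry, rz, claw], ...]]. A call has 1 to 12 rows; each row shifts and turns the commanded pose from where the row before left it, along the tool's axes as they then stand; what a row does not reach is not made up. A row lasts 1/8 s, in which the tool goes at most 62.5 mm and 10.7 degrees, less where a joint would pass 70% of its speed; a pose out of reach is approached as far as the arm can. A call with a number of a shift or a turn outside -1 to 1 is refused whole. A call with a gripper value outside its range is refused whole. The fingers move at their own pace and stop on an object; FORCE is the grip in N (left out, the last holds). Time passes only in rows, so rows that do not move let the fingers close. It gives the time, the measured TCP pose, the force and the opening at its end, in the units of the state.
- telemetry.sense(): the state, without advancing time (a new reading comes with each control period).
- snapshot(name): name is "scene" or "top" or "wrist"; returns (picture, depth): 400x640x3 uint8, red, green, blue; 400x640 float32, mm along the optical axis (not along the pixel's ray), 0 where there is no reading.
- camera_params(name): a dict with "K" (3x3 intrinsics, pixels), "extrinsics" (4x4, takes a point from camera to world coordinates). Camera axes: x right, y down, z forward; pixel columns grow to the right and rows downward; lengths in mm; the calibration is good to about 2 mm. A picture is of the moment at which its call begins: read the wrist's pose just before it. camera_params takes no time and is no camera call; for the wrist camera it gives the pose at the moment of the call.
- job.hand_in(): hands the job in, once; it reports no verdict.
The state is a dict: "time": time; "joint_pos": joint angles; "qd": joint speeds; "joint_efforts": joint torques, N m; "tool_pos": TCP position; "tcp_rot": TCP orientation; "ft_force": force on the tool from outside, world axes, zero at the start; "wrist_torque": the same for the moment, N m; "finger_gap": finger opening in mm.
Only numpy, scipy, OpenCV 4.12 (cv2) and the standard library are available. Lean on these libraries where they do the work, as an engineer would, in place of code of your own. Each camera call takes 0.05 s, during which the arm holds its last target. There are 200 camera calls.

TASK

The white marker tags on the terminal strip have only been set in place and still stand proud. With your fingertips, work your way along the row from one end to the other, touching down lightly on tag after tag, until every one is fully home. Do not lift, shove or tip the strip, leave everything else on the bench where it is, and finish with the hand clear.

Things in the scene. Friction and masses are not known exactly. Their poses are not given: they have to be found in the camera images.
- strip: Terminal strip lying loose on the bench, 0.9 kg: a 310 mm steel mounting rail with ten grey screw terminals, 16 mm wide each, in a 160 mm group. Origin on the bench under the middle of the group; y runs along the rail, x across it, z up. Blocks are 54 mm across at the foot, stepping in to a central ridge 14 mm wide, 58 mm high. The +y end is bare rail.
- relay_end (a point): Top centre of the relay plugged in a socket near the -y end of the same rail: 27 mm along the rail, 63 mm above the bench, 140 mm from the middle of the row (68 mm beyond tag 1). Not part of the job. Between it and the row, and at the row's other end too, is an end clamp 47 mm high.
- row_mid (a point): Middle of the row of ten white marker tags (five on either side), on the ridges' centre line, at the height of the tags' tops when fully home: 62 mm above the bench. Axes as the strip. Tag pitch 16 mm along y: tag 1 is centred 72 mm to -y, tag 10 72 mm to +y. Each tag is 13.8 mm along the row, 10.5 mm across, 4 mm thick. Tags not home stand up to 5 mm higher.
- tag1 (a joint): How far marker tag 1 (counted from the -y end of the strip) has been pressed down, in m: 0 = 5 mm proud, 0.005 = fully home. It moves straight down under about 1.5 N at its top, stays where it is left, meets a firm stop when home (come down slowly; the blocks give only about 0.1 mm per 1.5 N) and cannot come out.
- tag2 (a joint): How far marker tag 2 (counted from the -y end of the strip) has been pressed down, in m: 0 = 5 mm proud, 0.005 = fully home. It moves straight down under about 1.5 N at its top, stays where it is left, meets a firm stop when home (come down slowly; the blocks give only about 0.1 mm per 1.5 N) and cannot come out.
- tag3 (a joint): How far marker tag 3 (counted from the -y end of the strip) has been pressed down, in m: 0 = 5 mm proud, 0.005 = fully home. It moves straight down under about 1.5 N at its top, stays where it is left, meets a firm stop when home (come down slowly; the blocks give only about 0.1 mm per 1.5 N) and cannot come out.
- tag4 (a joint): How far marker tag 4 (counted from the -y end of the strip) has been pressed down, in m: 0 = 5 mm proud, 0.005 = fully home. It moves straight down under about 1.5 N at its top, stays where it is left, meets a firm stop when home (come down slowly; the blocks give only about 0.1 mm per 1.5 N) and cannot come out.
- tag5 (a joint): How far marker tag 5 (counted from the -y end of the strip) has been pressed down, in m: 0 = 5 mm proud, 0.005 = fully home. It moves straight down under about 1.5 N at its top, stays where it is left, meets a firm stop when home (come down slowly; the blocks give only about 0.1 mm per 1.5 N) and cannot come out.
- tag6 (a joint): How far marker tag 6 (counted from the -y end of the strip) has been pressed down, in m: 0 = 5 mm proud, 0.005 = fully home. It moves straight down under about 1.5 N at its top, stays where it is left, meets a firm stop when home (come down slowly; the blocks give only about 0.1 mm per 1.5 N) and cannot come out.
- tag7 (a joint): How far marker tag 7 (counted from the -y end of the strip) has been pressed down, in m: 0 = 5 mm proud, 0.005 = fully home. It moves straight down under about 1.5 N at its top, stays where it is left, meets a firm stop when home (come down slowly; the blocks give only about 0.1 mm per 1.5 N) and cannot come out.
- tag8 (a joint): How far marker tag 8 (counted from the -y end of the strip) has been pressed down, in m: 0 = 5 mm proud, 0.005 = fully home. It moves straight down under about 1.5 N at its top, stays where it is left, meets a firm stop when home (come down slowly; the blocks give only about 0.1 mm per 1.5 N) and cannot come out.
- tag9 (a joint): How far marker tag 9 (counted from the -y end of the strip) has been pressed down, in m: 0 = 5 mm proud, 0.005 = fully home. It moves straight down under about 1.5 N at its top, stays where it is left, meets a firm stop when home (come down slowly; the blocks give only about 0.1 mm per 1.5 N) and cannot come out.
- tag10 (a joint): How far marker tag 10 (counted from the -y end of the strip) has been pressed down, in m: 0 = 5 mm proud, 0.005 = fully home. It moves straight down under about 1.5 N at its top, stays where it is left, meets a firm stop when home (come down slowly; the blocks give only about 0.1 mm per 1.5 N) and cannot come out.
- socket_a: Bystander, to be left alone: loose blue plastic relay socket, 75 x 27 mm, 40 mm high, lying close behind the strip. Origin at the centre of its underside.
- relay: Bystander, to be left alone: loose plug-in relay, pale case on a black foot, 28 x 22 mm, 40 mm high, standing close behind the strip. Origin at the centre of its underside.
- screwdriver: Bystander, to be left alone: screwdriver about 180 mm long lying in front of the strip, roughly parallel to it. Origin at its resting height near the middle.
- socket_b: Bystander, to be left alone: second loose blue relay socket, 75 x 27 mm, 40 mm high, to the left. Origin at the centre of its underside.
- psu: Bystander, to be left alone: metal-cased power supply, 120 x 85 mm, 131 mm high, back left. Origin at the centre of its underside.
- controller: Bystander, to be left alone: dark grey logic controller module, 90 x 72 mm, 58 mm high, to the right. Origin at the centre of its underside.
- pot: Bystander, to be left alone: small white plastic pot, 64 mm across, 50 mm high, to the right. Origin at the centre of its underside.

How it is judged:
By the outcome, as a careful person would: the job done as asked, in the order asked, and still so for the second after the job is handed in, with the robot touching nothing.
It also fails if it takes over 48 s, if anything falls off the work surface, if the arm or the gripper's body presses on something with over 40 N, if the wrist force passes 120 N, or if a joint passes its speed limit or range.

## Working session

There is one attempt and no reset: what is moved stays moved. The work goes in short steps, Python scripts to look and compute and a shell command to move; the robot and the scene stay as the last step left them, time stands still between calls to the robot, and variables do not carry over. Pictures are saved under pics/ and viewed, about 8 in all and at most 12, crops included, and the job is handed in when it is done.

```bash
mkdir -p pics
python3 - <<'E'
from bench import telemetry, snapshot, camera_params
import cv2,numpy as np
s=telemetry.sense();print(s['time'],s['tool_pos'],s['tcp_rot'],s['finger_gap'],s['ft_force'])
for n in ['scene','top']:
    im,d=snapshot(n);cv2.imwrite(f'pics/{n}.png',im[...,::-1]);np.savez(f'pics/{n}.npz',im=im,d=d,**camera_params(n))
    print(camera_params(n))
E
```

```text
0.0 [ 254.7458734  -542.6407479   230.24721899] [-1.79896978e+02 -9.60664977e-03  2.51426559e+01] 85.54172094041246 [-0.09869465 -0.79700357  0.42007405]
{'K': array([[452.51741448,   0.        , 318.52146635],
       [  0.        , 452.51741448, 199.73572314],
       [  0.        ,   0.        ,   1.        ]]), 'extrinsics': array([[-5.30388206e-01,  4.58616752e-01, -7.12993005e-01,
         1.42673640e+03],
       [ 8.47523267e-01,  2.67191267e-01, -4.58599105e-01,
         5.65342353e+02],
       [-1.98157276e-02, -8.47513718e-01, -5.30403465e-01,
         7.34626261e+02],
       [ 0.00000000e+00,  0.00000000e+00,  0.00000000e+00,
         1.00000000e+00]])}
{'K': array([[435.14488096,   0.        , 318.84942894],
       [  0.        , 435.14488096, 200.55613566],
       [  0.        ,   0.        ,   1.        ]]), 'extrinsics': array([[ 6.54120450e-02, -9.76876750e-01,  2.03551173e-01,
         3.09739556e+02],
       [-9.97858338e-01, -6.40458531e-02,  1.32991111e-02,
        -1.73665650e+01],
       [ 4.50160795e-05, -2.03985158e-01, -9.78973980e-01,
         1.17478905e+03],
       [ 0.00000000e+00,  0.00000000e+00,  0.00000000e+00,
         1.00000000e+00]])}
```

View pics/top.png

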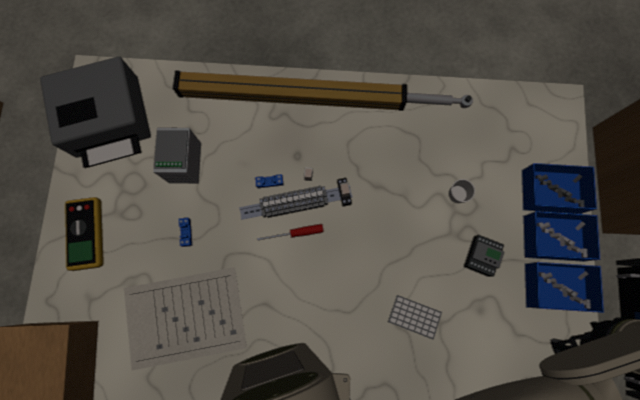

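View pics/scene.png

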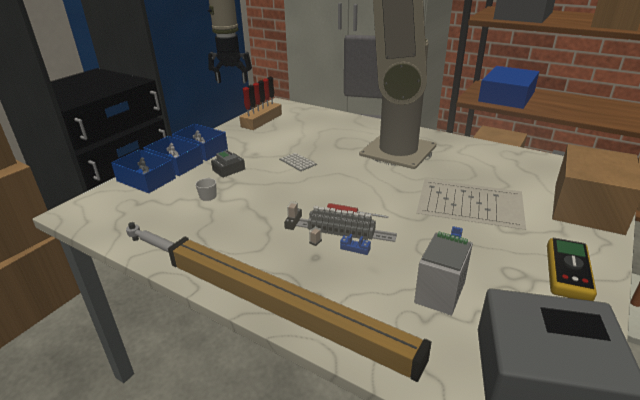

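The top view shows the strip from about (240,212), its bare +y end, to the relay at (345,192), with the white tags from about (264,204) to (326,192). I'll take a rough estimate of the row, then look from the wrist.

```bash
cat > h.py <<'E'
import numpy as np,cv2
from bench import telemetry, snapshot, camera_params
def ray(uv,K,E,z):
    uv=np.atleast_2d(uv).astype(float); d=np.c_[uv,np.ones(len(uv))]@np.linalg.inv(K).T@E[:3,:3].T
    o=E[:3,3]; return o+d*((z-o[2])/d[:,2])[:,None]
def proj(P,K,E):
    p=(np.atleast_2d(P)-E[:3,3])@E[:3,:3]@K.T; return p[:,:2]/p[:,2:]
def rot(): 
    from scipy.spatial.transform import Rotation as R
    return R.from_euler('xyz',telemetry.sense()['tcp_rot'],degrees=True)
E
python3 - <<'E'
from h import *
f=np.load('pics/top.npz');im,K,E=f['im'],f['K'],f['extrinsics']
print(im[180:215,255:335].min(2).max(), np.percentile(im[180:215,255:335].min(2),[50,80,90,95,98]))
print(ray([[264,204],[326,192],[345,186]],K,E,65))
crop=im[160:250,230:360];cv2.imwrite('pics/topc.png',cv2.resize(crop,None,fx=6,fy=6,interpolation=2)[...,::-1])
print(camera_params('wrist'))
s=telemetry.sense();print(rot().as_matrix())
E
```

```text
118 [ 74.  97.  99. 100. 111.]
[[522.02764898 139.46134058  65.        ]
 [564.52751554 -19.45987973  65.        ]
 [583.90247988 -68.1967804   65.        ]]
{'K': array([[350.14807861,   0.        , 319.75202484],
       [  0.        , 350.14807861, 192.14801503],
       [  0.        ,   0.        ,   1.        ]]), 'extrinsics': array([[ 4.24105336e-01, -8.66633530e-01, -2.62832623e-01,
         3.20897982e+02],
       [-9.05610760e-01, -4.06476025e-01, -1.21022279e-01,
        -5.11408519e+02],
       [-1.95319489e-03,  2.89350246e-01, -9.57221301e-01,
         3.73086694e+02],
       [ 0.00000000e+00,  0.00000000e+00,  0.00000000e+00,
         1.00000000e+00]])}
[[ 9.05275231e-01  4.24825165e-01 -5.79594344e-04]
 [ 4.24825527e-01 -9.05273779e-01  1.62992222e-03]
 [ 1.67740413e-04 -1.72175469e-03 -9.99998504e-01]]
```

View pics/topc.png

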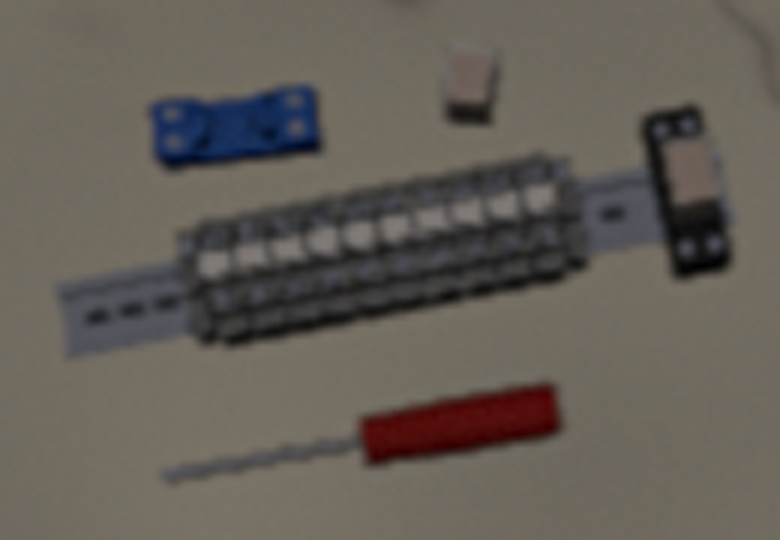

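The crop shows tag 10 at about (213,262) and tag 1 at about (541,196), which in the full image is (265.5,203.7) and (320,192.7). The row runs about 15° off the world y axis, so the tool should go to yaw ≈105°. I'll work out an arc of constant tool-frame rows to a viewpoint above the middle of the row.

Run:
```python
from h import *
from scipy.optimize import fsolve
f=np.load('pics/top.npz');t=ray([[320,192.7],[265.5,203.7]],f['K'],f['extrinsics'],65);print(t)
m=t.mean(0)[:2];d=t[1]-t[0];yaw=np.degrees(np.arctan2(d[1],d[0]));print(m,yaw,np.hypot(*d[:2]))
N=16;y0=25.14;st=np.deg2rad((yaw-y0)/N)
def end(v):
    p=np.array([254.7,-542.6]);
    for i in range(N):
        a=np.deg2rad(y0)+i*st;p=p+v[0]*np.array([np.cos(a),np.sin(a)])+v[1]*np.array([np.sin(a),-np.cos(a)])
    return p
v=fsolve(lambda v:end(v)-m,[45,0]);print(v/50,-np.degrees(st)/360,60/N/50)
```

```text
[[561.62713662  -3.9199911   65.        ]
 [523.07568651 135.64034303  65.        ]]
[542.35141157  65.86017596] 105.44201619177782 144.7870890896055
[ 0.91349783 -0.03055673] -0.013941322255516983 0.075
```

```bash
python3 -m jog '[[[0.913,-0.031,0.075,0,0,-0.0139,0],[0.913,-0.031,0.075,0,0,-0.0139,0],[0.913,-0.031,0.075,0,0,-0.0139,0],[0.913,-0.031,0.075,0,0,-0.0139,0],[0.913,-0.031,0.075,0,0,-0.0139,0],[0.913,-0.031,0.075,0,0,-0.0139,0],[0.913,-0.031,0.075,0,0,-0.0139,0],[0.913,-0.031,0.075,0,0,-0.0139,0]]]' 20 && python3 -m jog '[[[0.913,-0.031,0.075,0,0,-0.0139,0],[0.913,-0.031,0.075,0,0,-0.0139,0],[0.913,-0.031,0.075,0,0,-0.0139,0],[0.913,-0.031,0.075,0,0,-0.0139,0],[0.913,-0.031,0.075,0,0,-0.0139,0],[0.913,-0.031,0.075,0,0,-0.0139,0],[0.913,-0.031,0.075,0,0,-0.0139,0],[0.913,-0.031,0.075,0,0,-0.0139,0],[0,0,0,0,0,0,0],[0,0,0,0,0,0,0]]]' 20
python3 - <<'E'
from h import *
s=telemetry.sense();print(s['time'],s['tool_pos'],s['tcp_rot'],s['finger_gap'],s['ft_force'],s['qd'])
p=camera_params('wrist');im,d=snapshot('wrist')
np.savez('pics/w1.npz',im=im,d=d,tcp=s['tool_pos'],rot=s['tcp_rot'],**p);cv2.imwrite('pics/w1.png',im[...,::-1])
E
```

```text
time: 1.1
tool_pos: [510.4, -290.2, 200.6]
tcp_rot: [-180.0, -0.0, 65.3]
ft_force: [0.6, -0.9, 0.7]
finger_gap: 0.5
time: 2.35
tool_pos: [543.3, 64.7, 171.1]
tcp_rot: [-180.0, 0.0, 105.2]
ft_force: [-0.5, -0.5, 0.1]
finger_gap: -0.0
2.35 [543.33397339  64.68572608 171.06745047] [-1.79973521e+02  1.80423515e-02  1.05202777e+02] -0.030734444849245427 [-0.52994759 -0.47937705  0.05505377] [-1.42231486  0.0972812  -0.41232983 -0.06723732 -0.01604728 -0.08237779]
```

View pics/w1.png

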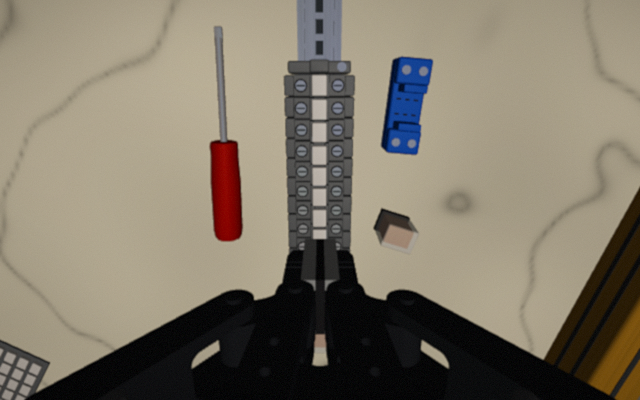

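The wrist view shows the tag row vertical at column ~320, with tag 10 at row ~85 and tag 4 at ~218. The shut tips are at rows 240–280. They are about 14 mm wide across the row and 22 mm along it. Next I'll segment the tags.

Run:
```python
from h import *
f=np.load('pics/w1.npz');im,d,K,E=f['im'],f['d'],f['K'],f['extrinsics']
g=im[60:240,300:340].min(2);print(np.percentile(g,[5,50,80,90,95,99]))
print(g[:, 20].tolist())
m=(im.min(2)>150).astype(np.uint8);m[:, :305]=0;m[:,335:]=0;m[:60]=0;m[240:]=0
n,l,st,c=cv2.connectedComponentsWithStats(m)
for i in range(1,n):
    if st[i,4]>60:
        dd=np.median(d[l==i]);z=(E[:3,:3]@(np.linalg.inv(K)@[*c[i],1])*dd+E[:3,3])
        print(st[i],c[i].round(1),ray(c[i],K,E,66)[0].round(1),z.round(1))
```

```text
[ 53.  85. 162. 169. 171. 174.]
[74, 82, 86, 85, 87, 85, 86, 88, 86, 87, 78, 65, 40, 41, 85, 137, 167, 171, 172, 173, 171, 171, 171, 173, 170, 169, 171, 169, 168, 171, 169, 169, 171, 174, 162, 123, 70, 55, 75, 113, 155, 173, 173, 174, 173, 173, 171, 171, 173, 170, 170, 170, 172, 171, 170, 171, 169, 174, 165, 125, 70, 73, 103, 143, 170, 174, 172, 173, 172, 172, 172, 172, 168, 171, 170, 170, 170, 169, 171, 172, 168, 146, 102, 82, 80, 89, 127, 163, 174, 173, 173, 171, 170, 170, 172, 170, 171, 170, 169, 168, 168, 168, 168, 164, 132, 78, 68, 104, 153, 173, 173, 170, 170, 167, 170, 169, 166, 169, 170, 168, 166, 167, 166, 167, 165, 135, 88, 71, 103, 149, 173, 170, 170, 169, 170, 169, 167, 169, 168, 166, 165, 166, 168, 165, 164, 141, 95, 73, 73, 98, 145, 167, 169, 165, 169, 166, 164, 166, 164, 165, 165, 165, 164, 165, 164, 160, 133, 81, 68, 106, 148, 169, 168, 166, 164, 167, 166, 166, 135, 57]
[313  76  13  19 247] [319.  85.] [522.5 136.7  66. ] [522.5 136.7  65. ]
[313 100  13  19 246] [319. 109.] [526.6 121.4  66. ] [526.6 121.4  66.6]
[313 124  13  17 221] [319. 132.] [530.7 106.2  66. ] [530.8 106.   64.2]
[313 147  13  17 221] [319. 155.] [535.   90.4  66. ] [534.9  90.6  66.8]
[313 168  13  17 214] [319.1 176. ] [539.1  75.5  66. ] [539.1  75.3  65.1]
[313 189  13  16 189] [319.5 196.7] [543.5  60.3  66. ] [543.6  60.   64.9]
[314 211  12  15 179] [319.5 218. ] [547.9  44.   66. ] [547.8  44.3  66.9]
[314 230  12   8  90] [319.5 233.7] [551.3  31.5  66. ] [551.2  31.8  66.7]
```

Pitch and yaw agree: 96.1 mm over 6 tags and yaw 105.3°. I'll work from tag 10 to tag 1 with the 22 mm tip trailing over tags already home. That puts the TCP 8 mm to +y of each tag, so the leading edge never reaches the next one.

```bash
python3 -m jog '[[[0.83,-0.014,0,0,0,0,0],[0.828,0,0.2,0,0,0,0],[0,0,0.8,0,0,0,0],[0,0,0.7,0,0,0,0],[0,0,0.3,0,0,0,0],[0,0,0,0,0,0,0],[0,0,0,0,0,0,0]]]'
python3 - <<'E'
from h import *
s=telemetry.sense();print(s['time'],s['tool_pos'],s['tcp_rot'],s['ft_force'])
p=camera_params('wrist');im,d=snapshot('wrist');cv2.imwrite('pics/w2.png',im[...,::-1])
im,d=snapshot('scene');cv2.imwrite('pics/s2.png',cv2.resize(im[170:270,260:420],None,fx=5,fy=5,interpolation=2)[...,::-1])
v=s['tool_pos'][:2]-np.array([541.55,67.2]);print('y',v@[-.2646,.9656],'x',v@[.9656,.2646])
E
```

```text
time: 3.28
tool_pos: [522.4, 144.4, 73.0]
tcp_rot: [179.9, 0.0, 105.2]
ft_force: [-0.0, -1.1, -0.1]
finger_gap: 0.1
3.275 [522.40527513 144.43912863  72.98145958] [1.79862313e+02 1.33665890e-02 1.05151699e+02] [-0.02115393 -1.06256608 -0.13058667]
y 79.64779680612547 x 1.951327097019984
```

View pics/s2.png

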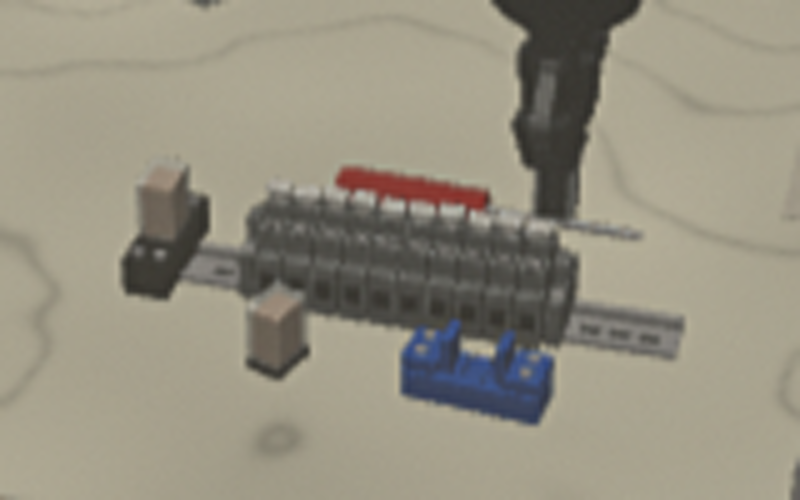

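The tip sits above tag 10 with clear space on both sides. In the zoomed crop it is at about (555,210), and the tag 10 end is at about (540,228). Now a slow first press to find the home height.

```bash
python3 -m jog '[[[0,-0.02,0.04,0,0,0,0],[0,0,0.03,0,0,0,0],[0,0,0.02,0,0,0,0],[0,0,0.02,0,0,0,0],[0,0,0.02,0,0,0,0],[0,0,0.02,0,0,0,0]]]';python3 -m jog '[[[0,0,0.02,0,0,0,0],[0,0,0.02,0,0,0,0]]]';python3 -m jog '[[[0,0,0.01,0,0,0,0],[0,0,0.01,0,0,0,0]]]';python3 -m jog '[[[0,0,0,0,0,0,0]]]'
```

```text
time: 4.12
tool_pos: [520.1, 144.4, 63.8]
tcp_rot: [-180.0, -0.0, 105.2]
ft_force: [-0.9, 0.3, 1.1]
finger_gap: 0.2
time: 4.38
tool_pos: [520.1, 144.5, 61.8]
tcp_rot: [180.0, -0.0, 105.2]
ft_force: [-0.5, 0.5, 2.6]
finger_gap: 0.1
time: 4.62
tool_pos: [520.3, 144.5, 61.4]
tcp_rot: [180.0, -0.0, 105.2]
ft_force: [-3.5, 0.3, 7.2]
finger_gap: -0.2
time: 4.75
tool_pos: [520.4, 144.5, 61.5]
tcp_rot: [180.0, 0.0, 105.2]
ft_force: [-3.7, 0.1, 7.3]
finger_gap: -0.1
```

Tag 10 is at its stop: 7 N at z≈61.5. Slightly less depth from here keeps the touch light. Tag 9 next.

```bash
python3 -m jog '[[[0,0,-0.13,0,0,0,0],[-0.16,0,-0.03,0,0,0,0],[-0.16,0,0,0,0,0,0],[0,0,0,0,0,0,0]]]'; python3 -m jog '[[[0,0,0.03,0,0,0,0],[0,0,0.02,0,0,0,0],[0,0,0.02,0,0,0,0],[0,0,0.02,0,0,0,0],[0,0,0.02,0,0,0,0],[0,0,0.02,0,0,0,0],[0,0,0.01,0,0,0,0],[0,0,0.01,0,0,0,0],[0,0,0.005,0,0,0,0],[0,0,0,0,0,0,0]]]'
```

```text
time: 5.25
tool_pos: [524.4, 128.1, 68.6]
tcp_rot: [-180.0, 0.0, 105.1]
ft_force: [-0.1, -0.2, -0.6]
finger_gap: 0.4
time: 6.5
tool_pos: [524.5, 129.1, 61.6]
tcp_rot: [180.0, -0.0, 105.2]
ft_force: [-3.1, -0.5, 6.1]
finger_gap: 0.1
```

```bash
python3 -m jog '[[[0,0,-0.13,0,0,0,0],[-0.16,0,-0.025,0,0,0,0],[-0.16,0,0,0,0,0,0],[0,0,0,0,0,0,0]]]'
python3 - <<'E'
from h import *
p=camera_params('wrist');im,d=snapshot('wrist');K,E=p['K'],p['extrinsics']
for n,(x,y) in zip(['c10','c9','c8'],[(522.5,136.7),(526.6,121.3)]): print(n,proj([x,y,62],K,E))
cv2.imwrite('pics/w3.png',im[...,::-1])
E
```

```text
time: 7.0
tool_pos: [528.6, 112.7, 68.6]
tcp_rot: [-180.0, 0.0, 105.1]
ft_force: [-0.3, 0.7, -0.7]
finger_gap: -0.0
c10 [[322.22814114 201.19138046]]
c9 [[322.04489056 233.92897208]]
```

View pics/w3.png

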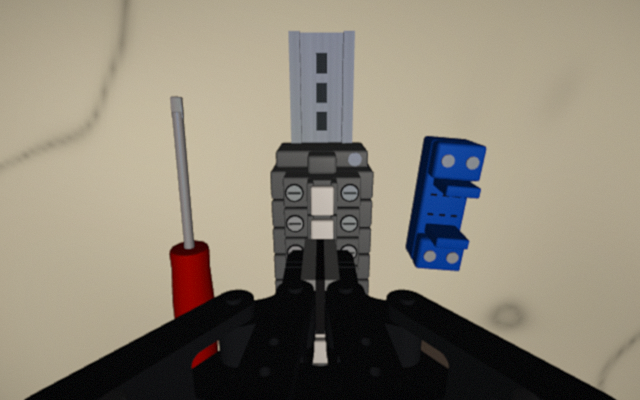

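Tags 10 and 9 are visible at (322,200) and (322,230). Tag 10 is within a pixel of its prediction at home height, so the strip hasn't moved. I'll carry on with tags 8, 7 and 6.

```bash
python3 -m jog '[[[0,0,0.03,0,0,0,0],[0,0,0.02,0,0,0,0],[0,0,0.02,0,0,0,0],[0,0,0.02,0,0,0,0],[0,0,0.02,0,0,0,0],[0,0,0.02,0,0,0,0],[0,0,0.01,0,0,0,0],[0,0,0.01,0,0,0,0],[0,0,0.005,0,0,0,0],[0,0,0,0,0,0,0]]]'
python3 -m jog '[[[0,0,-0.13,0,0,0,0],[-0.16,0,-0.025,0,0,0,0],[-0.16,0,0,0,0,0,0],[0,0,0,0,0,0,0]]]'; python3 -m jog '[[[0,0,0.03,0,0,0,0],[0,0,0.02,0,0,0,0],[0,0,0.02,0,0,0,0],[0,0,0.02,0,0,0,0],[0,0,0.02,0,0,0,0],[0,0,0.02,0,0,0,0],[0,0,0.01,0,0,0,0],[0,0,0.01,0,0,0,0],[0,0,0.005,0,0,0,0],[0,0,0,0,0,0,0]]]'
python3 -m jog '[[[0,0,-0.13,0,0,0,0],[-0.16,0,-0.025,0,0,0,0],[-0.16,0,0,0,0,0,0],[0,0,0,0,0,0,0]]]'; python3 -m jog '[[[0,0,0.03,0,0,0,0],[0,0,0.02,0,0,0,0],[0,0,0.02,0,0,0,0],[0,0,0.02,0,0,0,0],[0,0,0.02,0,0,0,0],[0,0,0.02,0,0,0,0],[0,0,0.01,0,0,0,0],[0,0,0.01,0,0,0,0],[0,0,0.005,0,0,0,0],[0,0,0,0,0,0,0]]]'
```

```text
time: 8.3
tool_pos: [528.6, 113.7, 61.6]
tcp_rot: [180.0, -0.0, 105.2]
ft_force: [-3.3, 0.4, 5.8]
finger_gap: -0.1
time: 8.8
tool_pos: [532.8, 97.2, 68.7]
tcp_rot: [-180.0, 0.0, 105.1]
ft_force: [0.8, -0.7, -1.3]
finger_gap: -0.2
time: 10.05
tool_pos: [532.9, 98.2, 61.6]
tcp_rot: [180.0, -0.0, 105.2]
ft_force: [-2.5, -0.4, 6.5]
finger_gap: -0.3
time: 10.55
tool_pos: [537.0, 81.9, 68.6]
tcp_rot: [-180.0, 0.0, 105.1]
ft_force: [0.4, 0.4, -0.9]
finger_gap: 0.3
time: 11.8
tool_pos: [537.0, 82.8, 61.6]
tcp_rot: [180.0, -0.0, 105.2]
ft_force: [-2.9, 1.4, 6.1]
finger_gap: -0.3
```

Consistent, light and level. Tags 5, 4 and 3 follow.

```bash
python3 -m jog '[[[0,0,-0.13,0,0,0,0],[-0.16,0,-0.025,0,0,0,0],[-0.16,0,0,0,0,0,0],[0,0,0,0,0,0,0]]]'; python3 -m jog '[[[0,0,0.03,0,0,0,0],[0,0,0.02,0,0,0,0],[0,0,0.02,0,0,0,0],[0,0,0.02,0,0,0,0],[0,0,0.02,0,0,0,0],[0,0,0.02,0,0,0,0],[0,0,0.01,0,0,0,0],[0,0,0.01,0,0,0,0],[0,0,0.005,0,0,0,0],[0,0,0,0,0,0,0]]]'
python3 -m jog '[[[0,0,-0.13,0,0,0,0],[-0.16,0,-0.025,0,0,0,0],[-0.16,0,0,0,0,0,0],[0,0,0,0,0,0,0]]]'; python3 -m jog '[[[0,0,0.03,0,0,0,0],[0,0,0.02,0,0,0,0],[0,0,0.02,0,0,0,0],[0,0,0.02,0,0,0,0],[0,0,0.02,0,0,0,0],[0,0,0.02,0,0,0,0],[0,0,0.01,0,0,0,0],[0,0,0.01,0,0,0,0],[0,0,0.005,0,0,0,0],[0,0,0,0,0,0,0]]]'
python3 -m jog '[[[0,0,-0.13,0,0,0,0],[-0.16,0,-0.025,0,0,0,0],[-0.16,0,0,0,0,0,0],[0,0,0,0,0,0,0]]]'; python3 -m jog '[[[0,0,0.03,0,0,0,0],[0,0,0.02,0,0,0,0],[0,0,0.02,0,0,0,0],[0,0,0.02,0,0,0,0],[0,0,0.02,0,0,0,0],[0,0,0.02,0,0,0,0],[0,0,0.01,0,0,0,0],[0,0,0.01,0,0,0,0],[0,0,0.005,0,0,0,0],[0,0,0,0,0,0,0]]]'
```

```text
time: 12.3
tool_pos: [541.2, 66.3, 68.6]
tcp_rot: [-180.0, 0.0, 105.1]
ft_force: [-0.7, 0.4, 0.5]
finger_gap: -0.1
time: 13.55
tool_pos: [541.2, 67.4, 61.6]
tcp_rot: [180.0, -0.0, 105.2]
ft_force: [-4.0, 0.4, 5.6]
finger_gap: 0.4
time: 14.05
tool_pos: [545.4, 50.9, 68.6]
tcp_rot: [-180.0, 0.0, 105.1]
ft_force: [0.3, -0.2, -0.1]
finger_gap: -0.2
time: 15.3
tool_pos: [545.4, 51.9, 61.6]
tcp_rot: [180.0, -0.0, 105.2]
ft_force: [-2.3, -0.4, 5.9]
finger_gap: -0.2
time: 15.8
tool_pos: [549.6, 35.5, 68.6]
tcp_rot: [-180.0, 0.0, 105.1]
ft_force: [0.1, 1.1, 0.1]
finger_gap: -0.0
time: 17.05
tool_pos: [549.6, 36.5, 61.6]
tcp_rot: [180.0, -0.0, 105.2]
ft_force: [-2.6, -1.0, 6.8]
finger_gap: 0.2
```

Tags 2 and 1, then straight up to look.

```bash
python3 -m jog '[[[0,0,-0.13,0,0,0,0],[-0.16,0,-0.025,0,0,0,0],[-0.16,0,0,0,0,0,0],[0,0,0,0,0,0,0]]]'; python3 -m jog '[[[0,0,0.03,0,0,0,0],[0,0,0.02,0,0,0,0],[0,0,0.02,0,0,0,0],[0,0,0.02,0,0,0,0],[0,0,0.02,0,0,0,0],[0,0,0.02,0,0,0,0],[0,0,0.01,0,0,0,0],[0,0,0.01,0,0,0,0],[0,0,0.005,0,0,0,0],[0,0,0,0,0,0,0]]]'
python3 -m jog '[[[0,0,-0.13,0,0,0,0],[-0.16,0,-0.025,0,0,0,0],[-0.16,0,0,0,0,0,0],[0,0,0,0,0,0,0]]]'; python3 -m jog '[[[0,0,0.03,0,0,0,0],[0,0,0.02,0,0,0,0],[0,0,0.02,0,0,0,0],[0,0,0.02,0,0,0,0],[0,0,0.02,0,0,0,0],[0,0,0.02,0,0,0,0],[0,0,0.01,0,0,0,0],[0,0,0.01,0,0,0,0],[0,0,0.005,0,0,0,0],[0,0,0,0,0,0,0]]]'
python3 -m jog '[[[0,0,-0.2,0,0,0,0],[0,0,-0.8,0,0,0,0],[-0.6,0,-0.9,0,0,0,0],[-0.8,0,-0.3,0,0,0,0],[-0.3,0,0,0,0,0,0],[0,0,0,0,0,0,0],[0,0,0,0,0,0,0]]]'
python3 - <<'E'
from h import *
p=camera_params('wrist');im,d=snapshot('wrist');K,E=p['K'],p['extrinsics']
np.savez('pics/w4.npz',im=im,d=d,**p);cv2.imwrite('pics/w4.png',im[...,::-1])
for k in range(1,11):
    P=np.array([541.55,67.2])+np.array([-.2646,.9656])*16*(k-5.5)
    u,v=proj([*P,62],K,E)[0];q=np.round([u,v]).astype(int)
    if not(5<q[1]<394): continue
    dd=np.median(d[q[1]-3:q[1]+4,q[0]-3:q[0]+4]);z=(E[:3,:3]@(np.linalg.inv(K)@[u,v,1])*dd+E[:3,3])[2]
    print(k,q,round(z,1),im[q[1],q[0]])
im,d=snapshot('scene');cv2.imwrite('pics/s4.png',cv2.resize(im[170:270,260:420],None,fx=5,fy=5,interpolation=2)[...,::-1])
E
```

```text
time: 17.55
tool_pos: [553.8, 20.1, 68.6]
tcp_rot: [-180.0, 0.0, 105.1]
ft_force: [-0.4, 0.7, -0.4]
finger_gap: -0.1
time: 18.8
tool_pos: [553.8, 21.0, 61.6]
tcp_rot: [180.0, -0.0, 105.2]
ft_force: [-3.0, 1.4, 6.6]
finger_gap: 0.4
time: 19.3
tool_pos: [558.0, 4.6, 68.7]
tcp_rot: [-180.0, 0.0, 105.1]
ft_force: [-0.1, 0.1, -1.0]
finger_gap: -0.1
time: 20.55
tool_pos: [558.0, 5.5, 61.6]
tcp_rot: [180.0, -0.0, 105.2]
ft_force: [-2.5, -0.1, 6.3]
finger_gap: -0.1
time: 21.42
tool_pos: [579.1, -75.3, 169.5]
tcp_rot: [-179.9, -0.1, 105.2]
ft_force: [0.8, -0.0, 0.3]
finger_gap: 0.1
1 [323  85] 62.0 [177 168 161]
2 [323  60] 62.2 [174 167 159]
3 [323  34] 62.1 [171 164 156]
4 [323   7] 62.2 [166 160 152]
```

View pics/w4.png

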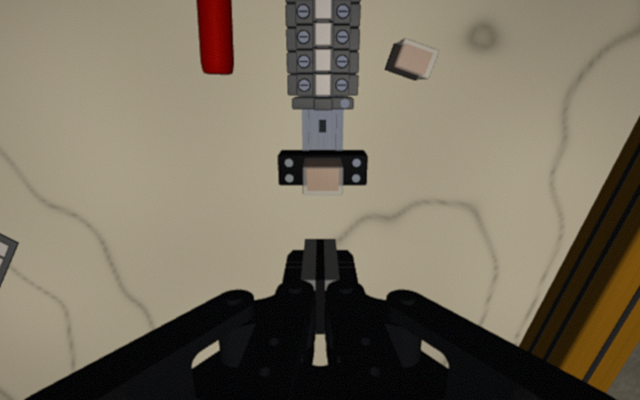

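View pics/s4.png

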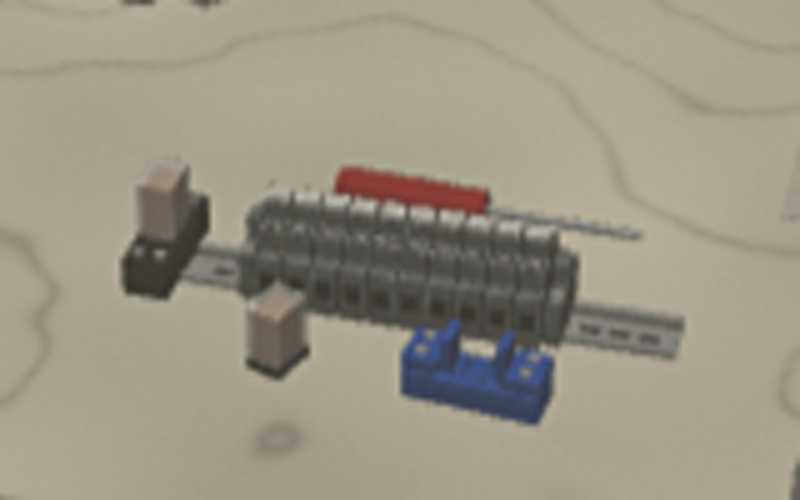

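Tags 1–4 read 62.0–62.2 mm, which is home. The relay end and bystanders are unmoved, and the scene crop shows an even row. I'll go back at height to check tags 5–10.

```bash
python3 -m jog '[[[0.8,0,0,0,0,0,0],[0.9,0,0,0,0,0,0],[0.7,0,0,0,0,0,0],[0,0,0,0,0,0,0],[0,0,0,0,0,0,0]]]'
python3 - <<'E'
from h import *
p=camera_params('wrist');im,d=snapshot('wrist');K,E=p['K'],p['extrinsics']
for k in range(1,11):
    P=np.array([541.55,67.2])+np.array([-.2646,.9656])*16*(k-5.5)
    u,v=proj([*P,62],K,E)[0];q=np.round([u,v]).astype(int)
    if not(5<q[1]<236): continue
    dd=np.median(d[q[1]-3:q[1]+4,q[0]-3:q[0]+4]);z=(E[:3,:3]@(np.linalg.inv(K)@[u,v,1])*dd+E[:3,3])[2]
    print(k,q,round(z,1))
m=(im.min(2)>150).astype(np.uint8);m[:, :305]=0;m[:,340:]=0;m[240:]=0
n,l,st,c=cv2.connectedComponentsWithStats(m)
for i in range(1,n):
    if st[i,4]>100: print(c[i].round(1),ray(c[i],K,E,62)[0].round(1))
f=np.load('pics/top.npz');t,_=snapshot('top');df=np.abs(t.astype(int)-f['im']).max(2)[160:290,150:510]
ys,xs=np.where(df>40);print('top diff',len(ys),(xs.min()+150,xs.max()+150,ys.min()+160,ys.max()+160) if len(ys) else '')
f=np.load('pics/scene.npz');t,_=snapshot('scene');df=np.abs(t.astype(int)-f['im']).max(2)[190:300,260:480]
ys,xs=np.where(df>40);print('scene diff',len(ys),(xs.min()+260,xs.max()+260,ys.min()+190,ys.max()+190) if len(ys) else '')
s=telemetry.sense();print(s['time'],s['tool_pos'],s['ft_force'])
E
```

```text
time: 22.15
tool_pos: [548.5, 39.5, 170.9]
tcp_rot: [-180.0, 0.0, 105.3]
ft_force: [0.5, -0.5, -0.1]
finger_gap: -0.0
2 [322 224] 62.2
3 [322 204] 62.2
4 [322 184] 62.2
5 [322 163] 62.2
6 [322 141] 62.1
7 [322 118] 62.1
8 [322  95] 61.9
9 [322  70] 62.1
10 [322  45] 62.0
[321.5  44.5] [522.4 136.7  62. ]
[321.5  70. ] [526.7 121.3  62. ]
[321.5  94.1] [530.8 106.1  62. ]
[321.3 117.4] [534.9  90.8  62. ]
[321.5 140.1] [539.2  75.4  62. ]
[321.5 162.4] [543.6  59.7  62. ]
[321.5 183.4] [547.8  44.3  62. ]
[321.5 204. ] [552.   28.7  62. ]
[321.5 223.3] [556.2  13.5  62. ]
top diff 3534 (np.int64(227), np.int64(332), np.int64(160), np.int64(289))
scene diff 80 (np.int64(314), np.int64(369), np.int64(207), np.int64(216))
22.3 [548.79732965  38.48089356 170.93993942] [ 0.3497581  -0.79519126  0.7905408 ]
```

All tags read home, and their positions match the first measurement to about 0.2 mm. The hand is 100 mm clear and stationary, so I'll hand in.

```bash
python3 -c "
from bench import job;print(job.hand_in())"
```

```text
the job is handed in; nothing more can be done
None
```

I pressed the ten tags home one at a time with shut fingertips, working from tag 10 to tag 1. Each touch was about 6–7 N, and I lifted clear between tags. I handed in at about 22.3 s with the hand about 100 mm above the row, touching nothing.

**Last checks:**
- **Tag height:** wrist depth put all ten tag tops at 61.9–62.2 mm, and home is 62 mm. Before pressing, the visible ones read about 64–67 mm.
- **Strip position:** the centres of tags 4–10 were within about 0.6 mm of the first measurement, mostly within 0.2 mm, so the strip did not shift measurably.
- **Bystanders:** before/after pictures from the scene camera, covering the strip and what lies close round it, differed only in a small patch along the tag row.

**Not clean or not checked:**
- **Top view:** its before/after comparison showed many changed pixels. I put that down to the arm being in view, but did not check it, so it says nothing about whether things moved.
- **Outlying items:** I did not measure those away from the strip separately. The arm stayed well above them.
- **Sideways force:** about 2–4 N appeared during each press, with no movement of the strip seen.

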